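# Finish the row of storage jars under the wire tier

### The job

Finish the row of glass storage jars under the front of the wire tier on the white shelf: the middle-sized jar already stands in its place there, so set the tallest jar to its left and the lowest to its right (left and right as the robot sees it), all three in one straight line and square to the shelf, with about a finger's width (15 mm) of space between neighbours. Keep the jars upright, set them down softly, and do not knock glass against glass or bump the shelf's wire tier, which overhangs the row's back half. Leave the middle jar, waffle iron, plates and ladle where they are.

Things in the scene. Friction and masses are not known exactly. Their poses are not given: they have to be found in the camera images.
- shelf: fixed white laminate shelf on side panels over the worktop: board 360 mm deep (x -210 to 150), 800 wide (y), its top at z = 130 mm; origin on the worktop; x to its back (away from the robot), y left, z up; yaw varies. The row of jars runs along y, jar centres at x = -50 mm. Tier, tongs (upright in a clip, x 50, y -202, up to z 394) and a ramekin on the tier (x 46, y -130, up to z 406) are part of it.
- tier_front (a point): middle of the underside of the front wire of the steel wire tier (6 mm wires, 8 mm posts at both ends) on the shelf; axes as the shelf's; at x -54, y 0, z 358 mm of the shelf. The tier reaches 3 mm forward of it, 153 back, 184 to each side. It blocks an upright tool over the row; one leaning back to the robot by 25 to 45 degrees (fingers down and towards the back) clears it.
- jar_mid_c (a point): middle-sized jar, square clear glass 80 x 80 mm, flat wooden lid 80 x 80 mm, on it a wooden bar grip 24 mm thick (y), 48 long (x), 32 high, all fixed together. 136 mm high, about 0.4 kg; lid top 104 mm up, grip above it. This point: on its axis, half-way up (68 mm above the underside, 52 mm below mid-grip); z up. Stands on the shelf, on the row line, square to it; its place along the row varies; is to stay.
- jar_tall_c (a point): tallest jar, square clear glass 80 x 80 mm, flat wooden lid 80 x 80 mm, on it a wooden bar grip 24 mm thick (y), 48 long (x), 32 high, all fixed together. 161 mm high, about 0.46 kg; lid top 129 mm up, grip above it. This point: on its axis, half-way up (80.5 mm above the underside, 64.5 mm below mid-grip); z up. Waits near the left or right end of the shelf board, x axis away from the robot within 0.4 rad.
- jar_low_c (a point): lowest jar, square clear glass 80 x 80 mm, flat wooden lid 80 x 80 mm, on it a wooden bar grip 24 mm thick (y), 48 long (x), 32 high, all fixed together. 111 mm high, about 0.33 kg; lid top 79 mm up, grip above it. This point: on its axis, half-way up (55.5 mm above the underside, 39.5 mm below mid-grip); z up. Waits near the other end of the board, x axis away from the robot within 0.4 rad.
- waffle_iron: closed black plastic waffle iron, 245 mm deep with a 55 mm handle towards the robot, 235 mm wide, 106 mm high, on the worktop far to the right; origin under its centre. Bystander, loose.
- plate_low: lower of a stack of two white ceramic plates, 176 mm across, on the worktop in front of the shelf's right half; origin under its centre. Bystander, loose.
- plate_top: upper plate of the stack, 176 mm across, its rim about 27 mm above the worktop; origin under its centre. Bystander, loose.
- ladle: stainless steel ladle lying on the worktop in front of the shelf's left half, bowl 86 mm across and 34 mm high, 320 mm long in all, handle along its x axis, at most 55 mm high; origin under the centre of the bowl. Bystander, loose.
Not all that is in view belongs to the job. What is shaped like the part that bears jar_low_c but green or pink is not meant.

How it is judged:
By the outcome, as a careful person would: the job done as asked, in the order asked, and still so for the second after the job is handed in, with the robot touching nothing.
It also fails if it takes over 64 s, if anything falls off the work surface, if the arm or the gripper's body presses on something with over 40 N, if the wrist force passes 120 N, or if a joint passes its speed limit or range.

### The arm

A 6-joint arm with a two-finger parallel gripper is mounted at the origin on the work surface. World frame = base frame: x ahead of the robot, y to its left, z up, the work surface at z = 0. Lengths are in m, angles in degrees, forces in N, time in s.
With the tool pointing down it reaches from about 0.325 to 0.925 m from the base axis. Payload 3.1 kg.
Tool frame: the origin (TCP) lies at the very end of the fingers, on their centre line; the grasp point (between the pads) lies robot.tcp_to_grasp behind it (robot.tcp_to_grasp is the distance from the TCP to the grasp point, in m); z points along the fingers, y is the direction in which the jaws open and shut (so a half turn about z gives the same grasp; the last joint's range is limited). The gripper opens to 85 mm and grips with 20 to 120 N. Pads are 22 mm wide; open, the fingers measure 114 mm over their backs; the gripper's body (76 mm by 85 mm) begins 54 mm behind the grasp point. The pads swing forward as they close: fully open they stand 13 mm farther back than shut.
Start: joints at [65.134, 12.427, 92.441, -0, 75.132, -6.429], TCP at [0.198, 0.593, 0.231] pointing down, gripper open.
Joint ranges: [-157.48, 157.48], [-44.54, 120.13], [17.64, 146.25], [-64.5, 244.5], [7.68, 150.69], [-147.95, 147.95]. Speed limits (degrees/s): [159.86, 159.86, 180, 180, 180, 180].

### API

Orientations are given as a 3x3 rotation matrix whose columns are the frame's x, y, z axes.
In Python, from workcell import robot, imaging, masks_of, spot_point, current_time_s, current_qpos, current_joint_velocities, current_effort, current_ee_pos, current_eef_rot, current_force, current_torque, current_grip_width gives the robot as it stands. Calls block until the motion is done:
- robot.movep(position, orientation): joint-space move of the TCP to a pose.
- robot.movel(position, frame=None, max_speed=0.15, stop_force=None): straight line of the TCP; frame=None keeps the orientation; max_speed is the mean speed in m/s. With stop_force (N) it stops when the force on the tool has changed by that much, and returns True; else False.
- robot.goto_joints(angles): joint-space move.
- robot.set_gripper(opening): opening from 0.0 (shut) to 1.0 (fully open); the grip force is fixed at half the most; returns when the fingers have stopped.
- robot.sleep(seconds).
- robot.inverse_kinematics(position, orientation): joint angles nearest the present ones, or None.
- imaging.capture(name): name is "side" or "top" or "wrist"; returns (picture, depth): 400x640x3 uint8, red, green, blue; 400x640 float32, m along the optical axis (not along the pixel's ray), 0 where there is no reading.
- imaging.camera_info(name): a dict with "fx", "fy", "cx", "cy" (pixels), "camera_from_world" (4x4, takes a point from world to camera coordinates). Camera axes: x right, y down, z forward; pixel columns grow to the right and rows downward; lengths in m; the calibration is good to about 2 mm. A picture is of the moment at which its call begins: read the wrist's pose just before it. camera_info takes no time and is no camera call; for the wrist camera it gives the pose at the moment of the call.
A pose or a line that the arm cannot do raises robot.IKError and nothing moves.
- robot.finish_job(): hands the job in, once; it reports no verdict.
Trained networks look in the newest picture that a camera, given by its name, has taken for a name from the list of things; names that differ only in an ending like _2 or _b are one class to them, and where a whole thing is asked for, a point or a joint stands for the part that bears it (a point fixed in the world has none). Each returns a list of dicts, best first, with "confidence" (0 to 1); they miss things now and then, are a little off and sometimes report something else, mostly with a low value. They report only what shows in the picture. A call takes as long as a camera call. They do not tell look-alikes from the thing itself.
- masks_of(camera, target): "pixels" (400x640 bool, what is visible of it).
- spot_point(camera, target): "position" ([x, y, z] in m, in the coordinates of the camera as it stood for that picture, good to about 4 mm: a listed point, or the origin of a listed thing).
Readings, each from a call of its own:
- current_time_s(): time.
- current_qpos(): joint angles.
- current_joint_velocities(): joint speeds.
- current_effort(): joint torques, N m.
- current_ee_pos(): TCP position.
- current_eef_rot(): TCP orientation.
- current_force(): force on the tool from outside, world axes, zero at the start.
- current_torque(): the same for the moment, N m.
- current_grip_width(): opening from 0.0 (shut) to 1.0 (fully open).
Only numpy, scipy, OpenCV 4.12 (cv2) and the standard library are available. Lean on these libraries where they do the work, as an engineer would, in place of code of your own. Each camera call takes 0.05 s, during which the arm holds its last target.

## Working session

There is one attempt and no reset: what is moved stays moved. The work goes in short steps, each a Python script; the robot and the scene stay as the last script left them, time stands still between calls to the robot, and variables do not carry over. Pictures are saved under pics/ and viewed, and the job is handed in when it is done.

```bash
ls; mkdir -p pics; python3 - <<'E'
from workcell import *
import cv2,numpy as np
print(current_time_s(),robot.tcp_to_grasp)
for n in ["side","top","wrist"]:
    im,d=imaging.capture(n); cv2.imwrite(f"pics/a_{n}.png",im[:,:,::-1])
    ci=imaging.camera_info(n); T=np.linalg.inv(ci["camera_from_world"]); print(n,T.round(3).tolist(),ci["fx"])
    for t in ["shelf","tier_front","jar_mid_c","jar_tall_c","jar_low_c"]:
        for r in spot_point(n,t)[:4]:
            p=np.array(r["position"]); w=T[:3,:3]@p+T[:3,3]; u=(ci["fx"]*p[0]/p[2]+ci["cx"],ci["fy"]*p[1]/p[2]+ci["cy"])
            print(n,t,round(r["confidence"],2),w.round(4),np.round(u))
print(current_time_s())
E
```

```text
pics
0.0 0.0187
side [[0.941, -0.204, 0.271, 0.183], [-0.339, -0.554, 0.761, -1.113], [-0.005, -0.807, -0.59, 0.975], [0.0, 0.0, 0.0, 1.0]] 438.44697269465297
side tier_front 0.88 [ 0.6375 -0.0175  0.355 ] [339. 133.]
side jar_mid_c 0.66 [ 0.6432 -0.0308  0.1987] [341. 178.]
side jar_tall_c 0.95 [0.5835 0.2912 0.2138] [294. 133.]
side jar_tall_c 0.22 [ 0.6346 -0.0173  0.3543] [338. 133.]
side jar_low_c 0.79 [ 0.5378 -0.2926  0.1865] [341. 239.]
side jar_low_c 0.73 [0.3429 0.0476 0.0572] [248. 218.]
side jar_low_c 0.6 [ 0.3227 -0.4986  0.0549] [289. 355.]
side jar_low_c 0.57 [ 0.3356 -0.1509  0.0576] [260. 258.]
top [[-0.007, -0.99, 0.14, 0.358], [-1.0, 0.004, -0.017, -0.109], [0.017, -0.14, -0.99, 1.337], [0.0, 0.0, 0.0, 1.0]] 422.9221611301904
top shelf 0.88 [ 0.6898 -0.0146  0.0013] [283. 157.]
top tier_front 0.81 [ 0.6308 -0.0217  0.3589] [275. 145.]
top jar_mid_c 0.69 [ 0.6372 -0.0248  0.2004] [281. 158.]
top jar_mid_c 0.18 [ 0.5325 -0.2964  0.1847] [380. 196.]
top jar_tall_c 0.96 [0.5821 0.2957 0.2087] [162. 178.]
top jar_low_c 0.87 [ 0.3298 -0.1468  0.0545] [325. 270.]
top jar_low_c 0.78 [ 0.5292 -0.2941  0.1862] [379. 197.]
top jar_low_c 0.77 [ 0.3248 -0.4978  0.0596] [442. 271.]
top jar_low_c 0.63 [0.345  0.044  0.0525] [261. 265.]
wrist [[0.317, 0.916, 0.245, 0.135], [0.948, -0.306, -0.083, 0.613], [-0.001, 0.259, -0.966, 0.375], [0.0, 0.0, 0.0, 1.0]] 302.11005290790837
0.9
```

View pics/a_side.png

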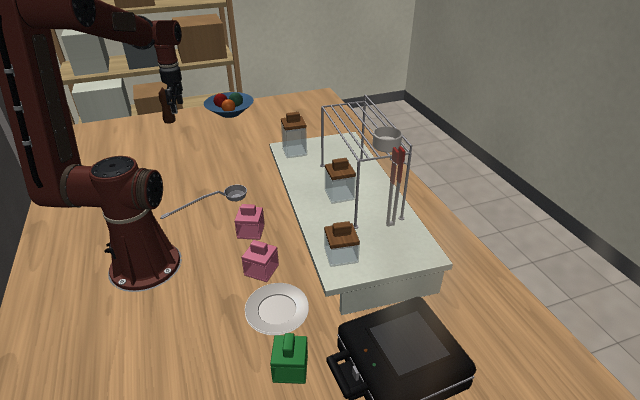

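View pics/a_top.png

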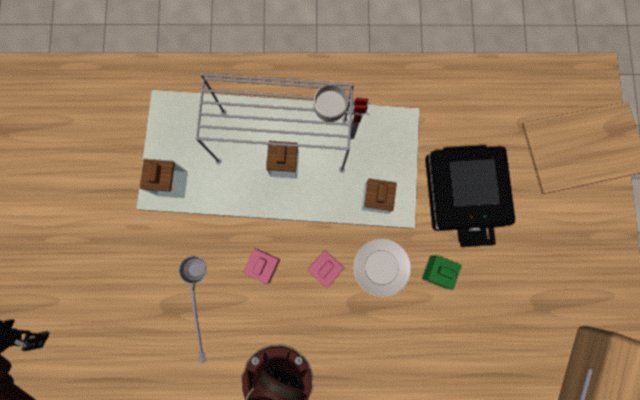

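View pics/a_wrist.png

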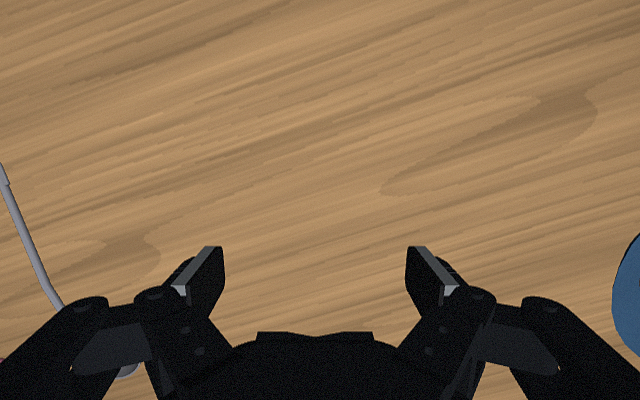

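The side view shows the tall jar at (294,133), the mid jar at (340,175) and the low jar at (341,240). The pink and green jars are decoys. The top view agrees, with the jars at (157,175), (282,157) and (380,195). Next I'll fit precise poses from depth.

```bash
cat > h.py <<'E'
from workcell import *
import cv2,numpy as np
def cloud(name):
    ci=imaging.camera_info(name); im,d=imaging.capture(name)
    T=np.linalg.inv(ci["camera_from_world"])
    v,u=np.mgrid[0:400,0:640]
    P=np.stack([(u-ci["cx"])/ci["fx"]*d,(v-ci["cy"])/ci["fy"]*d,d],-1)
    W=P@T[:3,:3].T+T[:3,3]; W[d<=0]=np.nan
    return im,W
def brown(im):
    h=cv2.cvtColor(im,cv2.COLOR_RGB2HSV).astype(int)
    return (h[...,0]<20)&(h[...,1]>80)&(h[...,2]<170)
def rect(p):
    r=cv2.minAreaRect((p*1000).astype(np.float32)); a=r[2]
    while a>45:a-=90
    while a<-45:a+=90
    return np.round(r[0],1),np.round(r[1],1),round(a,2)
JAR=dict(tall=(0.582,0.293,.259,.291),mid=(0.638,-.026,.234,.266),low=(.531,-.294,.209,.241))
def lids(im,W,jars=JAR):
    for k,(x,y,zl,zg) in jars.items():
        m=(abs(W[...,0]-x)<.08)&(abs(W[...,1]-y)<.08)&brown(im)
        for nm,z in(("lid",zl),("grip",zg)):
            q=W[m&(abs(W[...,2]-z)<.007)]
            if len(q)>8:
                print(k,nm,len(q),"med z",np.median(q[:,2]).round(4),rect(q[:,:2]))
E
python3 - <<'E'
from h import *
for n in("top","side"):
    im,W=cloud(n)
    print(n);lids(im,W)
    z=W[...,2]
    m=(abs(z-.13)<.012)&(W[...,0]>.4)&(W[...,0]<1)&(abs(W[...,1])<.5)&(im.min(-1)>120)
    q=W[m]; print("board",len(q),np.median(q[:,2]),rect(q[:,:2]))
    m=(abs(z-.36)<.02)&(W[...,0]>.5)&(W[...,0]<.7)&(abs(W[...,1])<.25)
    print("tier",m.sum())
print(current_time_s())
E
```

```text
top
tall lid 665 med z 0.2582 (array([580.3, 294.3]), array([80.6, 78.5]), -5.44)
tall grip 185 med z 0.2895 (array([580.8, 293.6]), array([24.1, 46.7]), -3.61)
mid lid 530 med z 0.2333 (array([635.2, -27.5]), array([76.8, 75.3]), -3.95)
mid grip 145 med z 0.2649 (array([633.8, -26.9]), array([23.8, 41.2]), -1.1)
low lid 607 med z 0.2086 (array([ 534.7, -292.2]), array([77.8, 77. ]), -8.74)
low grip 162 med z 0.24 (array([ 535.3, -293. ]), array([24.1, 47.2]), -9.31)
board 26417 0.1294249551906439 (array([658.2, -16.4]), array([801.1, 361.1]), -4.14)
tier 1238
side
tall lid 192 med z 0.259 (array([582.5, 289.4]), array([83.5, 80.5]), -3.5)
tall grip 60 med z 0.2908 (array([582.2, 289.4]), array([26.3, 47.2]), -12.85)
mid lid 275 med z 0.2341 (array([637.1, -30.8]), array([83.5, 80.1]), -4.43)
mid grip 80 med z 0.2652 (array([637.1, -28.7]), array([28.4, 46.9]), -2.41)
low lid 437 med z 0.2089 (array([ 535.3, -296. ]), array([81.9, 80.6]), -10.21)
low grip 128 med z 0.2406 (array([ 535.1, -297.1]), array([22.1, 47.2]), -10.68)
board 12800 0.1304447985616592 (array([659.9, -15.3]), array([807.6, 361.3]), -4.25)
tier 530
1.0
```

```bash
cat >> h.py <<'E'
YAW=-4.2
def Rt(yaw,t=42,sg=1):
    a,t=np.radians([yaw,t]); f=np.array([np.cos(a),np.sin(a),0]); l=np.array([-np.sin(a),np.cos(a),0])
    z=np.sin(t)*f+np.array([0,0,-np.cos(t)]); y=sg*l
    return np.column_stack([np.cross(y,z),y,z])
LID=dict(tall=.129,mid=.104,low=.079)
def tcp(jar,xy,yaw,h=0.,dx=0.,t=42,shift=-.006):
    """TCP for jar with axis at xy (m), raised by h, displaced dx along its x axis"""
    a=np.radians(yaw); f=np.array([np.cos(a),np.sin(a)])
    g=shift+.0187*np.sin(np.radians(t))+dx
    p=np.array(xy)+g*f
    z=.13+LID[jar]+.003+.011*np.sin(np.radians(t))+h
    return np.array([p[0],p[1],z])
E
python3 - <<'E'
from h import *
print(current_eef_rot().round(3).tolist())
ys=np.array([np.sin(np.radians(4.2)),np.cos(np.radians(4.2))]); mid=np.array([.6365,-.0285])
for sg in(1,-1):
  for j,xy,yaw in(("tall",(.5815,.2918),-4.5),("tall",mid+.095*ys,YAW),("low",(.535,-.2945),-9.5),("low",mid-.095*ys,YAW)):
    for h,dx in((0,0),(.06,-.06),(.01,-.09)):
        q=robot.inverse_kinematics(tcp(j,xy,yaw,h,dx),Rt(yaw,42,sg)); print(sg,j,h,None if q is None else np.round(q,0))
E
```

```text
[[-0.949, 0.316, -0.0], [0.316, 0.949, -0.0], [0.0, -0.0, -1.0]]
1 tall 0 [ 30.  -2. 112. -37.  39. -32.]
1 tall 0.06 [ 35. -11. 114. -35.  48. -33.]
1 tall 0.01 [ 37. -11. 119. -39.  45. -26.]
1 tall 0 [  1.  -7. 117.  -8.  28. -79.]
1 tall 0.06 [  2. -19. 120.  -7.  37. -80.]
1 tall 0.01 [  3. -20. 127.  -9.  32. -77.]
1 low 0 None
1 low 0.06 None
1 low 0.01 None
1 low 0 [ -23.   -4.  120.   29.   26. -131.]
1 low 0.06 [ -26.  -17.  124.   25.   36. -128.]
1 low 0.01 [ -28.  -18.  131.   31.   32. -135.]
-1 tall 0 [ 30.  -2. 112. -37.  39. 148.]
-1 tall 0.06 [ 35. -11. 114. -35.  48. 147.]
-1 tall 0.01 None
-1 tall 0 [  1.  -7. 117.  -8.  28. 101.]
-1 tall 0.06 [  2. -19. 120.  -7.  37. 100.]
-1 tall 0.01 [  3. -20. 127.  -9.  32. 103.]
-1 low 0 [-47.  -6. 122.  43.  36.  23.]
-1 low 0.06 [-53. -19. 125.  39.  47.  27.]
-1 low 0.01 [-56. -19. 131.  43.  45.  18.]
-1 low 0 [-23.  -4. 120.  29.  26.  49.]
-1 low 0.06 [-26. -17. 124.  25.  36.  52.]
-1 low 0.01 [-28. -18. 131.  31.  32.  45.]
```

```bash
python3 - <<'E'
from h import *
for t in (20,25,28,30,35):
  for yaw in(-9.5,):
    for h,dx in((0,0),(.06,-.06),(.02,-.0)):
        q=robot.inverse_kinematics(tcp("low",(.535,-.2945),yaw,h,dx,t),Rt(yaw,t,1)); print(t,h,None if q is None else np.round(q,0))
E
```

```text
20 0 [ -40.    1.  109.   13.   54. -127.]
20 0.06 [ -44.  -10.  112.   13.   62. -129.]
20 0.02 [ -40.   -0.  108.   12.   56. -126.]
25 0 [ -42.   -1.  112.   17.   49. -132.]
25 0.06 [ -46.  -12.  115.   17.   58. -133.]
25 0.02 [ -42.   -3.  111.   17.   51. -131.]
28 0 [ -43.   -3.  114.   21.   46. -135.]
28 0.06 [ -47.  -14.  117.   20.   55. -136.]
28 0.02 [ -43.   -4.  113.   20.   49. -134.]
30 0 [ -43.   -3.  115.   23.   45. -137.]
30 0.06 [ -48.  -14.  118.   23.   54. -138.]
30 0.02 [ -43.   -5.  114.   22.   47. -136.]
35 0 [ -45.   -5.  118.   30.   41. -144.]
35 0.06 [ -50.  -16.  121.   29.   51. -144.]
35 0.02 [ -45.   -6.  117.   29.   43. -142.]
```

```bash
cat >> h.py <<'E'
def look(tag,n="wrist",jars=JAR):
    im,W=cloud(n); cv2.imwrite(f"pics/{tag}.png",im[:,:,::-1]); lids(im,W,jars)
E
python3 - <<'E'
from h import *
xy=(.5812,.2916);yaw=-4.7;s,c=np.sin(np.radians(42)),np.cos(np.radians(42))
robot.movep(tcp("tall",xy,yaw,.09*c,-.09*s),Rt(yaw))
look("b_wrist")
print(current_time_s(),current_force())
E
```

```text
tall lid 5328 med z 0.2596 (array([580.9, 293.3]), array([79.6, 80.2]), -5.46)
tall grip 1190 med z 0.2914 (array([579.7, 293.5]), array([23.8, 47.3]), -4.56)
mid lid 2038 med z 0.2347 (array([637.7,  -9.7]), array([46.4, 81.3]), -5.41)
mid grip 575 med z 0.2653 (array([636.7, -25.6]), array([21.7, 46.7]), -5.1)
2.6833 [-0.48454008 -0.26528833  0.60386075]
```

View pics/b_wrist.png

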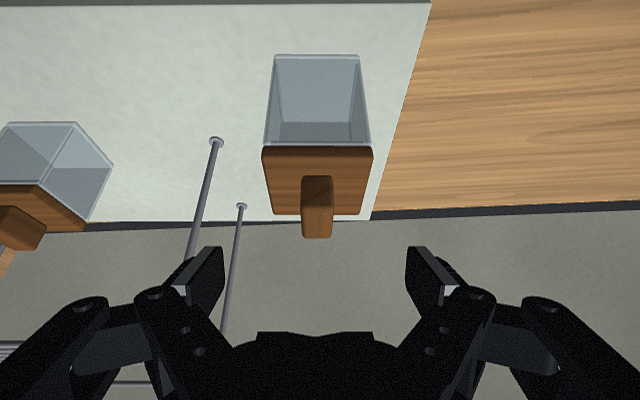

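The wrist view shows the tall jar's grip bar at (317,207), centred between the pads, with nothing in the way. The wrist, top and side poses agree within about 3 mm, so I'll grasp.

```bash
python3 - <<'E'
from h import *
xy=(.5807,.2929);yaw=-5.0
robot.movel(tcp("tall",xy,yaw,0,0),Rt(yaw),max_speed=.1,stop_force=8)
print(current_time_s(),current_force(),current_ee_pos(),tcp("tall",xy,yaw))
im,W=cloud("side"); cv2.imwrite("pics/c_side.png",im[:,:,::-1])
robot.set_gripper(0.0)
print(current_time_s(),current_grip_width(),current_force(),current_ee_pos())
im,W=cloud("wrist"); cv2.imwrite("pics/c_wrist.png",im[:,:,::-1])
E
python3 -c "
import cv2
a=cv2.imread('pics/c_side.png')[60:220,180:420];cv2.imwrite('pics/c_side2.png',cv2.resize(a,None,fx=3,fy=3))"
```

```text
3.7333 [ 0.62145976 -0.80513126  0.78511399] [0.5873379  0.29256468 0.2700272 ] [0.58718796 0.29233238 0.26936044]
4.3667 0.2677152706594425 [-0.18115216  0.99699811  0.92111682] [0.5872957  0.29264055 0.26967813]
```

View pics/c_side2.png

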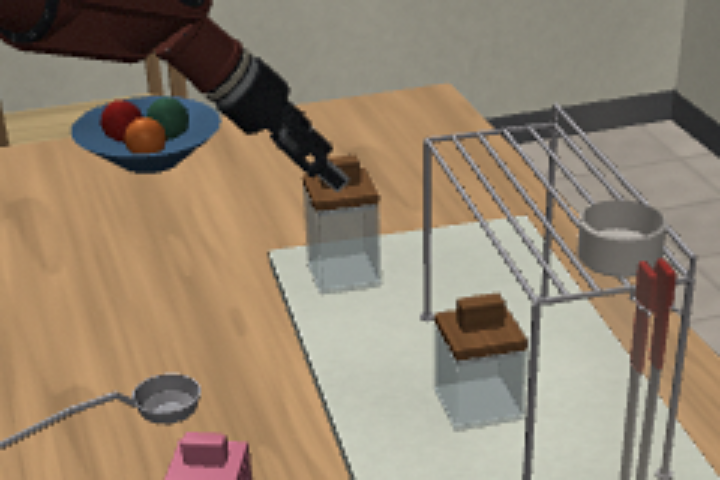

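View pics/c_wrist.png

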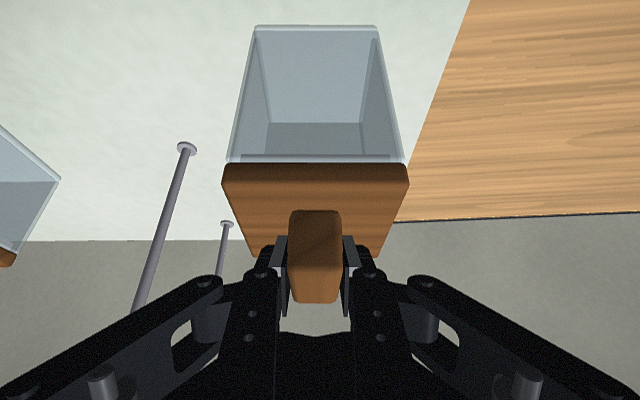

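Side view: fingers on the grip bar at (325,175 in the crop), clear of the lid. Wrist view: pads closed evenly on the bar at (315,255). Next I'll lift and carry it to a spot in front of its slot.

```bash
python3 - <<'E'
from h import *
xy=np.array((.5807,.2932));yaw=-5.0
mid=np.array([.6365,-.0268]); a=np.radians(YAW); ys=np.array([-np.sin(a),np.cos(a)])
T=mid+.095*ys
p=current_ee_pos()
robot.movel(p+[0,0,.02],max_speed=.06)
print(current_time_s(),current_force(),current_grip_width())
robot.movel(tcp("tall",T,YAW,.02,-.085),Rt(YAW),max_speed=.12)
print(current_time_s(),current_force(),current_grip_width(),current_ee_pos())
robot.sleep(.3)
look("d_wrist","wrist",dict(mid=JAR["mid"]))
look("d_side","side",dict(mid=JAR["mid"],tall=(T[0]-.085,T[1],.279,.311)))
look("d_top","top",dict(mid=JAR["mid"],tall=(T[0]-.085,T[1],.279,.311)))
E
```

```text
4.9083 [ 0.92978443  0.09754873 -4.11925578] 0.27127545272796166
6.8917 [ 1.02374679 -0.32511335 -3.97989239] 0.2697581690183632 [0.56512453 0.07394513 0.2893236 ]
mid lid 3668 med z 0.2347 (array([635.4, -30.7]), array([73.4, 79.1]), -4.31)
mid grip 1064 med z 0.2659 (array([635.7, -27.3]), array([23.7, 47.1]), -4.09)
mid lid 280 med z 0.234 (array([637.1, -30.2]), array([81.7, 79.3]), -3.82)
mid grip 92 med z 0.2656 (array([606.5,  -3.1]), array([ 42.2, 125. ]), -40.76)
tall lid 247 med z 0.2791 (array([559.5,  71.3]), array([83.9, 79.2]), -7.01)
tall grip 35 med z 0.3112 (array([569.2,  71.4]), array([25.7, 30. ]), -22.13)
mid lid 535 med z 0.2335 (array([630.9, -26.9]), array([76.9, 67.5]), -4.39)
mid grip 146 med z 0.2649 (array([603.3,  -2. ]), array([ 38.4, 124.3]), -39.75)
tall lid 321 med z 0.2781 (array([558.7,  74.3]), array([77.2, 77.3]), -4.64)
tall grip 186 med z 0.3097 (array([555.6,  71.6]), array([55.4, 54.4]), -16.09)
```

View pics/d_wrist.png

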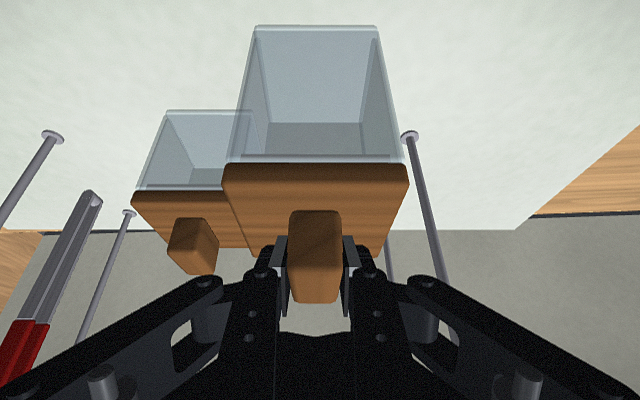

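View pics/d_side.png

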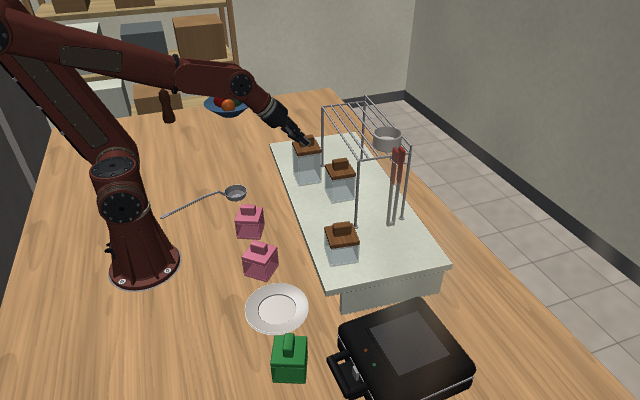

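The wrist view shows the tall jar held upright with the mid jar beside it, grip at (192,245). Top, side and wrist, corrected for bias, all put the mid jar at (0.636, -0.027). I'll insert low and set it down softly.

```bash
python3 - <<'E'
from h import *
mid=np.array([.6358,-.0271]); a=np.radians(YAW); ys=np.array([-np.sin(a),np.cos(a)])
T=mid+.095*ys
robot.movel(tcp("tall",T,YAW,.007,-.085),Rt(YAW),max_speed=.06)
print(robot.movel(tcp("tall",T,YAW,.007,0),Rt(YAW),max_speed=.06,stop_force=6))
robot.sleep(.2)
print(current_time_s(),current_force(),current_ee_pos())
look("e_side","side",dict(mid=JAR["mid"],tall=(T[0],T[1],.266,.298)))
print(robot.movel(tcp("tall",T,YAW,-.003,0),Rt(YAW),max_speed=.012,stop_force=2.5))
print(current_time_s(),current_force(),current_ee_pos(),tcp("tall",T,YAW))
look("e2_side","side",dict(mid=JAR["mid"],tall=(T[0],T[1],.259,.291)))
look("e2_top","top",dict(mid=JAR["mid"],tall=(T[0],T[1],.259,.291)))
E
python3 -c "
import cv2
a=cv2.imread('pics/e2_side.png')[60:260,180:440];cv2.imwrite('pics/e3_side.png',cv2.resize(a,None,fx=3,fy=3))"
```

```text
False
9.475 [ 1.09855156 -0.3718192  -3.99525189] [0.6490911  0.06721505 0.2764306 ]
mid lid 271 med z 0.2342 (array([637.2, -31.1]), array([82.2, 79.4]), -4.03)
mid grip 224 med z 0.2656 (array([639.4,   5.6]), array([96.1, 78. ]), -3.75)
tall lid 238 med z 0.2662 (array([644. ,  64.4]), array([81.6, 80.8]), -8.44)
tall grip 34 med z 0.2979 (array([654.7,  65.7]), array([25.8, 26. ]), -21.06)
True
10.1083 [-0.78610138  0.44693078  4.26355734] [0.64913683 0.06731516 0.26958683] [0.64925288 0.06716789 0.26936044]
mid lid 277 med z 0.2342 (array([636.6, -31.8]), array([81.9, 78.6]), -2.95)
mid grip 150 med z 0.2619 (array([641.8,   4.2]), array([98.6, 77.1]), -1.57)
tall lid 239 med z 0.2591 (array([644.8,  65.1]), array([82.4, 80.3]), -4.6)
tall grip 35 med z 0.2909 (array([640.6,  48.8]), array([68.8, 32.4]), -36.37)
mid lid 535 med z 0.2333 (array([630.5, -26.8]), array([77.3, 66.5]), -4.38)
mid grip 200 med z 0.2641 (array([643.,   7.]), array([69.6, 91.6]), 1.3)
tall lid 202 med z 0.2589 (array([644.1,  67.9]), array([77.4, 74. ]), -5.21)
tall grip 139 med z 0.2897 (array([639.6,  60.7]), array([58.3, 51. ]), -27.72)
```

View pics/e3_side.png

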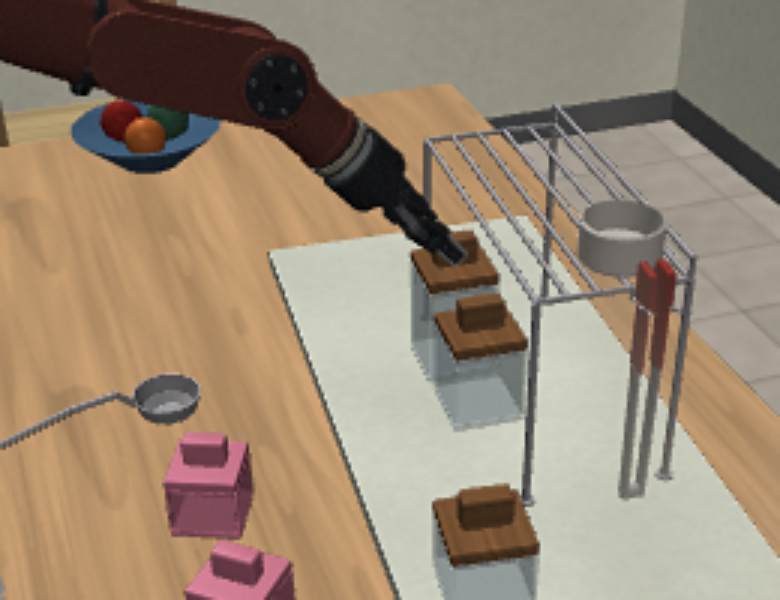

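The tall jar touched down at the same TCP height as at pick-up (0.2696 m), and the side view shows it upright beside the mid jar. Now I'll release and back out along the tool axis.

```bash
python3 - <<'E'
from h import *
robot.set_gripper(0.6)
print(current_force(),current_grip_width())
p=current_ee_pos();R=current_eef_rot()
robot.movel(p-.09*R[:,2],max_speed=.1)
T=(.6428,.0676)
J=dict(tall=(T[0],T[1],.259,.291),mid=JAR["mid"],low=JAR["low"])
robot.movel(current_ee_pos()+[-.08,0,.03],max_speed=.15)
for n in("wrist","side","top"): print(n);look("f_"+n,n,J)
print(current_time_s())
E
```

```text
[-0.22373527  0.5408178  -0.67660467] 0.6012164641468049
wrist
tall lid 2694 med z 0.2596 (array([642.4,  67.8]), array([79.5, 79.4]), -4.39)
tall grip 591 med z 0.2913 (array([641.6,  67.9]), array([23.6, 45.2]), -4.85)
mid lid 2562 med z 0.2346 (array([636.3, -27.7]), array([79.2, 80.8]), -4.46)
mid grip 1456 med z 0.2601 (array([639.3,   7.8]), array([93.4, 78.4]), -2.8)
low lid 116 med z 0.2068 (array([ 572. , -260.2]), array([ 6.8, 17.8]), -34.48)
side
tall lid 245 med z 0.2594 (array([644.3,  67.7]), array([86. , 78.9]), -4.52)
tall grip 71 med z 0.2905 (array([643.8,  63.7]), array([24.5, 46.9]), -4.13)
mid lid 276 med z 0.2339 (array([637.2, -29.7]), array([82.4, 79.6]), -4.18)
mid grip 158 med z 0.2619 (array([644. ,   4.3]), array([77.2, 97.7]), 0.51)
low lid 433 med z 0.2089 (array([ 534.9, -295.7]), array([81.3, 79. ]), -9.22)
low grip 128 med z 0.2402 (array([ 535.3, -296.2]), array([26. , 48.3]), -5.89)
top
tall lid 587 med z 0.2584 (array([642.5,  68. ]), array([77.1, 78. ]), -4.1)
tall grip 138 med z 0.2897 (array([643.2,  68.3]), array([23.6, 46.6]), -3.99)
mid lid 530 med z 0.2335 (array([634.3, -27.1]), array([77.3, 74.6]), -1.19)
mid grip 230 med z 0.2631 (array([640.,   7.]), array([74.8, 92. ]), 0.95)
low lid 607 med z 0.2086 (array([ 534.6, -292.3]), array([77.8, 77.5]), -8.85)
low grip 163 med z 0.2402 (array([ 535.6, -293. ]), array([23.8, 48. ]), -8.68)
12.5
```

View pics/f_wrist.png

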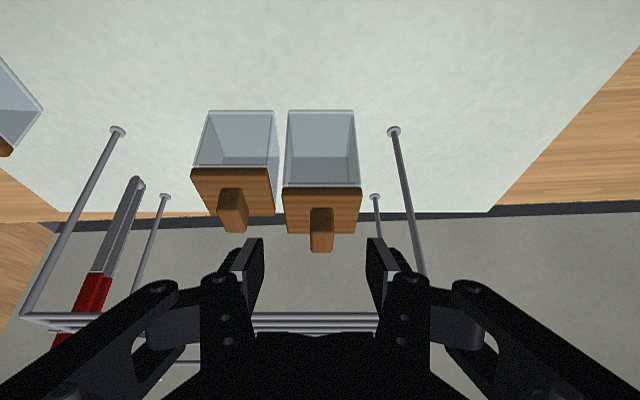

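The wrist view shows the tall jar (322,215) square beside the mid jar (232,200). Their centres are 95.5 mm apart, so the gap is about 15 mm, and the yaws are equal. Next is the low jar.

```bash
python3 - <<'E'
from h import *
xy=(.5347,-.2928);yaw=-9;t=30;s,c=np.sin(np.radians(t)),np.cos(np.radians(t))
robot.movep(tcp("low",xy,yaw,.09*c,-.09*s,t),Rt(yaw,t))
robot.set_gripper(0.8)
look("g_wrist")
print(current_time_s(),current_force(),current_ee_pos(),tcp("low",xy,yaw,.09*c,-.09*s,t))
E
```

```text
mid lid 2932 med z 0.2344 (array([635.1, -49.6]), array([41. , 81.4]), -2.62)
mid grip 422 med z 0.2638 (array([644.1, -39.6]), array([36.2, 14.5]), 22.18)
low lid 5918 med z 0.2097 (array([ 534.4, -294.4]), array([79.5, 80.9]), -8.73)
low grip 1503 med z 0.2414 (array([ 534. , -294.4]), array([24. , 47.3]), -8.58)
14.2167 [-0.49063957  0.20443251 -0.62469726] [ 0.49387761 -0.28561272  0.29569395] [ 0.49356278 -0.2862845   0.29544229]
```

View pics/g_wrist.png

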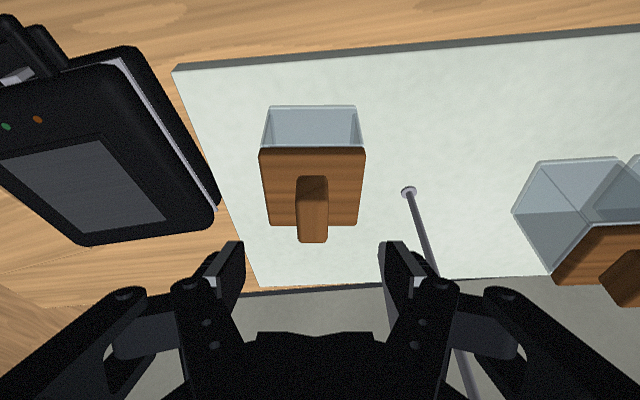

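The low brown jar, grip at (312,210), is centred between the pads, and the wrist depth fit agrees with the earlier poses. I'll grasp, lift and carry it to a spot in front of its slot.

```bash
python3 - <<'E'
from h import *
xy=(.5344,-.2938);yaw=-8.8;t=30
st=robot.movel(tcp("low",xy,yaw,0,0,t),Rt(yaw,t),max_speed=.1,stop_force=8)
print(st,current_force(),current_ee_pos(),tcp("low",xy,yaw,0,0,t))
if not st:
    robot.set_gripper(0.0); g=current_grip_width(); print(g,current_force(),current_ee_pos())
    if .22<g<.33:
        p=current_ee_pos(); robot.movel(p+[0,0,.02],max_speed=.06)
        mid=np.array([.6360,-.0273]); a=np.radians(YAW); ys=np.array([-np.sin(a),np.cos(a)]); T=mid-.095*ys
        robot.movel(tcp("low",T,YAW,.02,-.085,t),Rt(YAW,t),max_speed=.1)
        robot.sleep(.3); print(current_time_s(),current_force(),current_grip_width(),current_ee_pos())
        J=dict(mid=JAR["mid"],low=(T[0]-.085,T[1],.229,.261)); print(T)
        for n in("wrist","side","top"): print(n);look("i_"+n,n,J)
E
```

```text
False [-0.18191142  0.07102311  0.28637949] [ 0.53798327 -0.29462262  0.21829183] [ 0.53771057 -0.2943125   0.2175    ]
0.26807802176494794 [-1.91612351  0.06300684  2.8417425 ] [ 0.53788218 -0.29462085  0.21830813]
18.4833 [ 0.65742362 -0.94351549 -3.43475091] 0.27070406146087583 [ 0.5476029  -0.11628254  0.23748123]
[ 0.62904237 -0.12204488]
wrist
mid lid 2013 med z 0.2334 (array([593.8, -36. ]), array([123.6,  34. ]), -27.98)
mid grip 944 med z 0.2597 (array([612.2,  15.1]), array([98.8, 44. ]), -20.43)
low lid 11053 med z 0.2289 (array([554.1, -97.9]), array([118.,  97.]), -4.62)
low grip 3254 med z 0.2607 (array([ 541.3, -116.4]), array([50.2, 51.5]), -5.29)
side
mid lid 277 med z 0.2342 (array([633.4, -51.4]), array([118.6,  84.5]), -10.18)
mid grip 157 med z 0.2619 (array([643. ,   4.4]), array([99. , 75.7]), -0.76)
low lid 370 med z 0.2282 (array([564.2, -99.6]), array([119.2, 114.6]), -3.75)
low grip 45 med z 0.2599 (array([577.6, -82.3]), array([105.2,  27.5]), -29.9)
top
mid lid 581 med z 0.2331 (array([619.6, -50.6]), array([143.5,  85.6]), -24.99)
mid grip 229 med z 0.2632 (array([620.1, -29. ]), array([181.3,  75.5]), -15.9)
low lid 349 med z 0.2286 (array([573.1, -92.7]), array([132.9,  63.2]), -26.05)
low grip 133 med z 0.2594 (array([ 548.1, -119.8]), array([44.3, 40.3]), -31.91)
```

```bash
ls pics/i_*; python3 -c "
import cv2,numpy as np
a=cv2.imread('pics/i_side.png')[60:300,180:440];cv2.imwrite('pics/i2.png',np.hstack([cv2.resize(a,(390,360)),cv2.resize(cv2.imread('pics/i_wrist.png'),(400,360))]))"
```

```text
pics/i_side.png
pics/i_top.png
pics/i_wrist.png
```

View pics/i2.png

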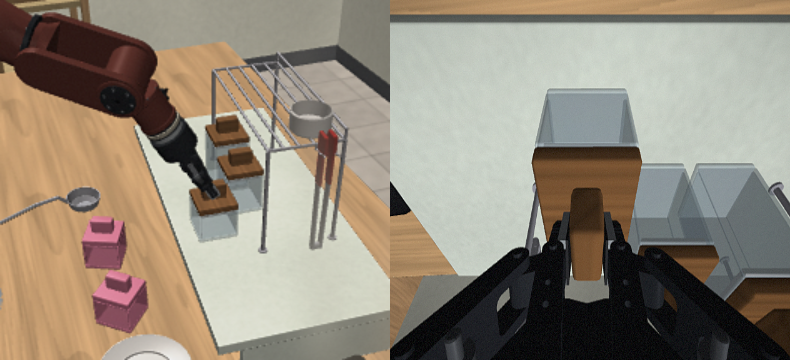

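Left pane (side view): the low jar hangs upright in front of its slot at (213,205). Right pane (wrist view): it is clear of the mid and tall jars. I'll insert, set down and release with a limited opening, because the mid jar stands higher than the fingertips here.

```bash
python3 - <<'E'
from h import *
t=30
mid=np.array([.6360,-.0273]); a=np.radians(YAW); ys=np.array([-np.sin(a),np.cos(a)]); T=mid-.095*ys
robot.movel(tcp("low",T,YAW,.008,-.085,t),Rt(YAW,t),max_speed=.06)
st=robot.movel(tcp("low",T,YAW,.008,0,t),Rt(YAW,t),max_speed=.05,stop_force=6)
robot.sleep(.2); print(st,current_force(),current_ee_pos())
if not st:
    st=robot.movel(tcp("low",T,YAW,-.003,0,t),Rt(YAW,t),max_speed=.012,stop_force=2.5)
    print(st,current_time_s(),current_force(),current_ee_pos(),tcp("low",T,YAW,0,0,t))
    im,W=cloud("side"); cv2.imwrite("pics/j_side.png",im[:,:,::-1])
    cv2.imwrite("pics/j2.png",cv2.resize(im[60:300,180:500,::-1],None,fx=2.5,fy=2.5))
E
```

```text
False [-0.21588893 -0.19797944 -4.18790645] [ 0.63227095 -0.12230746  0.22552142]
True 21.6583 [0.28644397 0.32603646 4.0044289 ] [ 0.63243135 -0.12221131  0.21829792] [ 0.63238337 -0.12229022  0.2175    ]
```

View pics/j2.png

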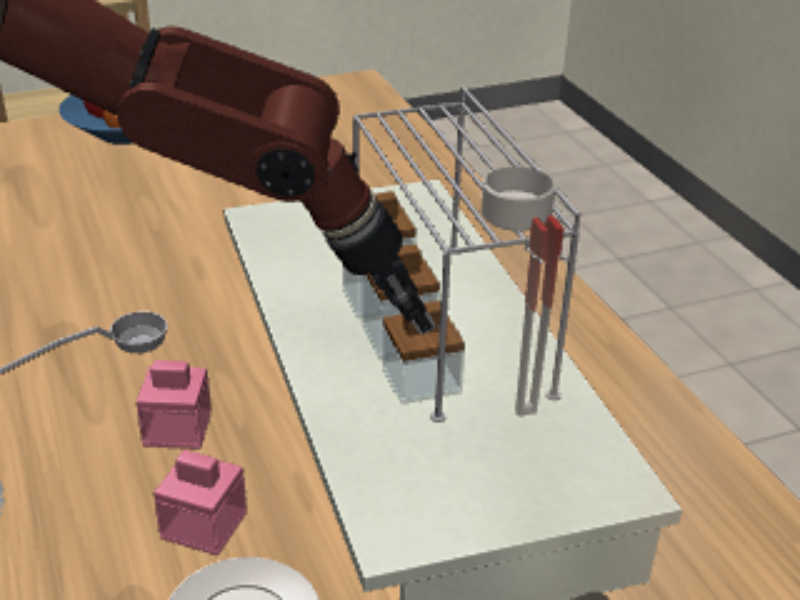

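The low jar is seated at its pick-up height (0.2183 m), at (430,345) in line with the others. Now I'll release and retreat.

```bash
python3 - <<'E'
from h import *
robot.set_gripper(0.45)
print(current_force(),current_grip_width())
p=current_ee_pos();R=current_eef_rot()
robot.movel(p-.09*R[:,2],max_speed=.08)
robot.movel(current_ee_pos()+[-.09,.08,.06],max_speed=.15)
J=dict(tall=(.6428,.0676,.259,.291),mid=(.636,-.0273,.234,.266),low=(.629,-.122,.209,.241))
import h
def lids(im,W):
    for k,(x,y,zl,zg) in J.items():
        m=(abs(W[...,0]-x)<.052)&(abs(W[...,1]-y)<.046)&brown(im)
        for nm,z in(("lid",zl),("grip",zg)):
            q=W[m&(abs(W[...,2]-z)<.007)]
            if len(q)>8: print(k,nm,len(q),np.median(q[:,2]).round(4),rect(q[:,:2]))
for n in("wrist","side","top"):
    im,W=cloud(n); cv2.imwrite(f"pics/k_{n}.png",im[:,:,::-1]); print(n); lids(im,W)
print(current_time_s())
E
python3 -c "
import cv2,numpy as np
a=cv2.imread('pics/k_wrist.png');b=cv2.imread('pics/k_side.png')
cv2.imwrite('pics/k2.png',np.hstack([cv2.resize(a,(400,250)),cv2.resize(b,(400,250))]))"
```

```text
[-0.42042381 -0.37930076  0.36683902] 0.44956460030059187
wrist
tall lid 2527 0.2595 (array([641.6,  67.1]), array([79.5, 78.2]), -3.83)
tall grip 352 0.289 (array([629.7,  61.8]), array([18.4, 36.4]), -43.52)
mid lid 2450 0.2346 (array([635.4, -28.1]), array([79.3, 78.9]), -4.19)
mid grip 693 0.2663 (array([636.1, -28.2]), array([23.8, 47.5]), -3.23)
low lid 2473 0.2096 (array([ 627.5, -121.6]), array([78.8, 78.3]), -4.19)
low grip 466 0.2412 (array([ 626.1, -121.5]), array([23.5, 43.2]), -2.95)
side
tall lid 247 0.259 (array([644.4,  64.9]), array([82.1, 78.9]), -2.72)
tall grip 68 0.2904 (array([643.7,  63.1]), array([27.7, 45.9]), -3.85)
mid lid 275 0.234 (array([637.2, -31. ]), array([80.9, 79.1]), -5.07)
mid grip 77 0.2652 (array([637.3, -29.9]), array([25.2, 44.9]), -4.97)
low lid 278 0.2091 (array([ 629.9, -124.2]), array([82.3, 80.2]), -3.36)
low grip 87 0.2406 (array([ 628.9, -123.1]), array([26.3, 45.5]), -5.28)
top
tall lid 583 0.2583 (array([642.7,  68.2]), array([77.8, 78.3]), -3.86)
tall grip 141 0.2897 (array([642.8,  68.7]), array([24. , 47.1]), -4.08)
mid lid 534 0.2332 (array([631.1, -27.4]), array([76.5, 67.7]), -4.13)
mid grip 146 0.2652 (array([633.7, -26.7]), array([23.5, 40.6]), -0.66)
low lid 562 0.2085 (array([ 626.5, -120.9]), array([76. , 74.2]), -3.91)
low grip 157 0.2399 (array([ 629.4, -120.9]), array([23.8, 47.1]), -3.0)
24.475
```

View pics/k_wrist.png

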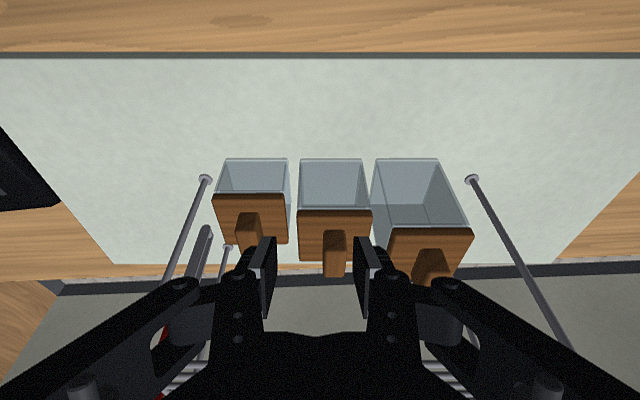

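View pics/k_side.png

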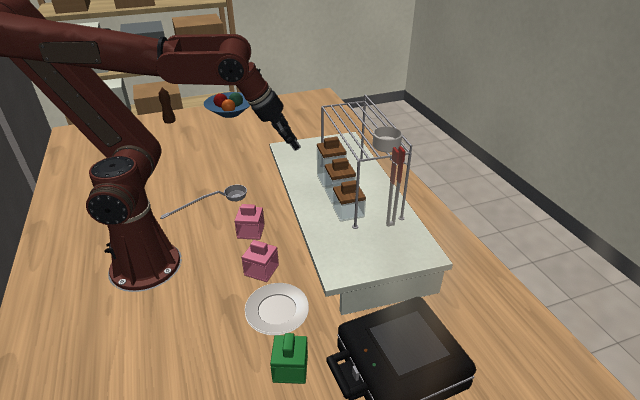

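Side and wrist views show the three jars in one straight row, all at one yaw, with nothing else moved. All measures are within about 2 mm of the target, so I'm handing in.

```bash
python3 - <<'E'
from h import *
print(current_force(),current_time_s()); robot.finish_job()
E
```

```text
[-0.08870039 -0.0950955  -0.84941368] 24.475
the job is handed in; nothing more can be done
```

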